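# Put the fallen jar back in the row

### The arm

A 6-joint arm with a two-finger parallel gripper is mounted at the origin on the work surface. World frame = base frame: x ahead of the robot, y to its left, z up, the work surface at z = 0. Lengths are in m, angles in rad, forces in N, time in s.
With the tool pointing down it reaches from about 0.375 to 0.975 m from the base axis. Payload 3.8 kg.
Tool frame: the origin (TCP) lies where the fingers leave the gripper's body, on its centre line; the fingertips stand 64 mm ahead of it and the grasp point (between the pads) lies 45 mm ahead of it; z points along the fingers, y is the line along which they close (so a half turn about z gives the same grasp; the last joint's range is limited). The gripper opens to 88 mm and grips with 3 to 60 N. Pads are 18 mm wide; open, the fingers measure 123 mm over their backs; the gripper's body (75 mm by 187 mm) begins 45 mm behind the grasp point.
Start: joints at [1.303, 0.264, 1.604, -0, 1.274, -0.037], TCP at [0.154, 0.657, 0.303] pointing down, gripper open.
Joint ranges: [-2.63, 2.63], [-0.94, 2.18], [0.31, 2.57], [-1.31, 4.45], [0, 2.66], [-2.55, 2.55]. Speed limits (rad/s): [2.57, 2.57, 3.14, 3.14, 3.14, 3.14].

### API

Orientations are given as [roll, pitch, yaw] about the fixed x, y, z axes, in that order (R = Rz(yaw) Ry(pitch) Rx(roll)).
In Python, from cell import * gives the robot as it stands. The module is installed in compiled form; this text tells all that it offers.
- The arm moves only by the tool jog_arm, never from a script. Its argument "increments" is a list of rows, each a list of 4 numbers: the shift along the tool's x, y, z normalised to -1 to 1, where 1 is 20 cm, then the turn about the tool's z normalised to -1 to 1, where 1 is 120 degrees. In form: [[x, y, z, twist], ...]. A call has 1 to 8 rows; each row shifts and turns the commanded pose from where the row before left it, along the tool's axes as they then stand; what a row does not reach is not made up. A row lasts 1/12 s, in which the tool goes at most 41.7 mm and 7.16 degrees, less where a joint would pass 70% of its speed; a pose out of reach is approached as far as the arm can. A call with a number of a shift or a turn outside -1 to 1 is refused whole. A call with a gripper value outside its range is refused whole. "claw" is the opening, from -1 (shut) to 1 (fully open), set as the call begins (left out, the last holds). The fingers move at their own pace and stop on an object; "squeeze" is the grip in N (left out, the last holds). Time passes only in rows, so rows that do not move let the fingers close. It gives the time, the measured TCP pose, the force, the opening and the grip force at its end, in the units of the state.
- read_state(): the state, without advancing time (a new reading comes with each control period).
- read_camera(name): name is "scene" or "top"; returns the picture (400x640x3 uint8, red, green, blue); there is no depth.
- camera_info(name): a dict with "intrinsics" (3x3 intrinsics, pixels), "world_to_cam" (4x4, takes a point from world to camera coordinates). Camera axes: x right, y up, looking along -z (the intrinsics and any distortion apply to the point x, -y, -z); pixel columns grow to the right and rows downward; lengths in m; the calibration is good to about 2 mm. A picture is of the moment at which its call begins. camera_info takes no time and is no camera call.
- job_done(): hands the job in; it is judged then, once.
Trained networks look in the newest picture that a camera, given by its name, has taken for a name from the list of things; names that differ only in an ending like _2 or _b are one class to them, and where a whole thing is asked for, a point or a joint stands for the part that bears it (a point fixed in the world has none). Each returns a list of dicts, best first, with "p" (0 to 1); they miss things now and then, are a little off and sometimes report something else, mostly with a low value. They report only what shows in the picture. A call takes as long as a camera call. They do not tell look-alikes from the thing itself.
- find_in(query, camera): "point" ([column, row] in pixels, amid what is visible of it).
The state is a dict: "t": time; "qpos": joint angles; "joint_velocities": joint speeds; "joint_efforts": joint torques, N m; "eef_pos": TCP position; "ee_rot": TCP orientation; "force": force on the tool from outside, world axes, zero at the start; "ft_torque": the same for the moment, N m; "grip_width": finger opening in m; "grip_force": force on a finger pad.
Only numpy, scipy, OpenCV 4.12 (cv2) and the standard library are available. Lean on these libraries where they do the work, as an engineer would, in place of code of your own. Each camera call takes 0.05 s, during which the arm holds its last target. There are 200 camera calls.

### The job

One of the square amber jars has been knocked over and lies on the chest of drawers. Stand it up and put it back in its empty place in the row on the little pine shelf, upright, in line with the other jars, squared up with them and evenly spaced between its two neighbours. It is glass, so set it down without dropping it, leave the other jars standing where they are, and leave everything else on the chest alone.

Things in the scene. Friction and masses are not known exactly. Their poses are not given: they have to be found in the camera images.
- fallen_jar: Amber glass jar lying on its side on the chest top, same as the jars in the row: square body 45 x 45 mm, 68 mm tall, then neck and black round cap 36 mm wide from 74 to 92 mm; 0.1 to 0.2 kg. Origin: centre of the underside; z runs to the cap; x, y are normal to the side faces. At first it lies on one face, its axis level 22.5 mm above the top, cap pointing roughly to the robot's left (+y).
- jar_left: Standing loose jar, neighbour of the empty place on the robot's left (+y). Size and frame as fallen_jar, z up, y along the row to +y, x across the shelf away from the robot. The empty place is half way between jar_left and jar_right; these stand 114 mm apart, middle to middle: a jar centred there has 12 mm to each.
- jar_right: Standing loose jar, neighbour of the empty place on the robot's right (-y). Size and frame as jar_left.
- jar_end: Third standing jar of the row, loose, same size and frame, 57 mm to the left (+y) of jar_left.
- shelf: Low pine riser shelf fixed on the chest top: board 105 mm deep (x), 340 mm long (y), upper face 75 mm above the chest top; along its far (+x) edge a rail 10 mm thick, 16 mm high over the board; open in front and above. Origin: centre of its footprint at chest-top height; x across the shelf away from the robot, y along the row, z up.
- cup: Bystander: red plastic cup standing upright, 74 mm in diameter at the rim, 95 mm high; origin at the centre of its underside.
- dispenser: Bystander: push-down toothpick dispenser standing upright, round, 47 mm in diameter, 97 mm high; origin at the centre of its underside.
- clipper_guard: Bystander: small metal hair clipper guard lying flat, about 45 x 46 x 18 mm; origin at the centre of its underside.
- spoon_rest: Bystander: dark wooden spoon rest lying flat: dish 96 mm in diameter and 18 mm high with a flat handle, 193 mm long in all; origin under the centre of the dish, handle along its -x axis.
There are look-alikes about, which are no part of the job. What is shaped like the jar_left but blue or purple is not meant.

How it is judged:
By the outcome, as a careful person would: the job done as asked, in the order asked, and still so for the second after the job is handed in, with the robot touching nothing.
It also fails if it takes over 43 s, if anything falls off the work surface, if the arm or the gripper's body presses on something with over 40 N, if the wrist force passes 120 N, or if a joint passes its speed limit or range.

## Working session

There is one attempt and no reset: what is moved stays moved. The work goes in short steps, Python scripts to look and compute and a tool call to move; the robot and the scene stay as the last step left them, time stands still between calls to the robot, and variables do not carry over. Pictures are saved under pics/ and viewed, at most 10 in all, crops included, and the job is handed in when it is done.

Besides the shell and the picture viewer there is one more tool, called after "Call:" as name(argument=value, ...) on one line, values as JSON. jog_arm: Moves the arm, as the interface text tells. Scaled input: -1 to 1 covers 20 cm each way for a shift and 120 degrees each way for a turn. Its arguments: {"type":"object","properties":{"increments":{"type":"array","items":{"type":"array","items":{"type":"number"}}},"claw":{"type":"number"},"squeeze":{"type":"number"}},"required":["increments"]}

```bash
mkdir -p pics
python3 - <<'E'
from cell import *
import cv2
s=read_state();print(s['t'],s['eef_pos'],s['ee_rot'],s['grip_width'])
for c in("scene","top"):
    cv2.imwrite(f"pics/{c}0.png",read_camera(c)[:,:,::-1]);i=camera_info(c);print(c,i)
    for q in("fallen_jar","jar_left","shelf","cup","dispenser","clipper_guard","spoon_rest"):
        print(q,[(d['point'],round(d['p'],2)) for d in find_in(q,c)][:6])
E
```

```text
0.0 [0.15427246 0.65657182 0.30142161] [-3.13943221e+00 -6.37896242e-05  2.91080272e+00] 0.08798690379727953
scene {'intrinsics': array([[369.05983705,   0.        , 317.64173356],
       [  0.        , 369.05983705, 193.55579926],
       [  0.        ,   0.        ,   1.        ]]), 'world_to_cam': array([[ 0.8691643 ,  0.49447562, -0.00687599, -0.49615864],
       [-0.28036305,  0.50416656,  0.81683086,  0.11244596],
       [ 0.40736959, -0.70803244,  0.57683626, -1.02917247],
       [ 0.        ,  0.        ,  0.        ,  1.        ]])}
fallen_jar [([267.5, 204.3], 0.87)]
jar_left [([436.8, 231.0], 0.97), ([309.2, 165.8], 0.9), ([354.4, 137.2], 0.19)]
shelf [([349.4, 232.9], 0.56)]
cup [([356.4, 137.0], 0.67)]
dispenser [([216.9, 279.8], 0.6)]
clipper_guard [([386.6, 157.0], 0.71), ([161.8, 262.5], 0.7)]
spoon_rest [([294.5, 139.6], 0.61), ([341.3, 204.7], 0.58), ([214.8, 281.1], 0.22)]
top {'intrinsics': array([[437.96772941,   0.        , 321.24364484],
       [  0.        , 437.96772941, 198.78057995],
       [  0.        ,   0.        ,   1.        ]]), 'world_to_cam': array([[ 0.00413314, -0.9999894 , -0.00202762,  0.02361735],
       [ 0.97871902,  0.00362921,  0.20517289, -0.58814596],
       [-0.20516336, -0.00283247,  0.97872365, -1.12013189],
       [ 0.        ,  0.        ,  0.        ,  1.        ]])}
fallen_jar [([345.4, 241.6], 0.83)]
jar_left [([323.2, 164.6], 0.98), ([322.3, 120.9], 0.84), ([288.5, 235.4], 0.56)]
shelf [([331.0, 174.2], 0.57)]
cup [([223.3, 217.9], 0.64)]
dispenser [([432.3, 218.0], 0.82)]
clipper_guard [([431.1, 271.3], 0.58)]
spoon_rest [([230.4, 284.9], 0.71)]
```

View pics/top0.png

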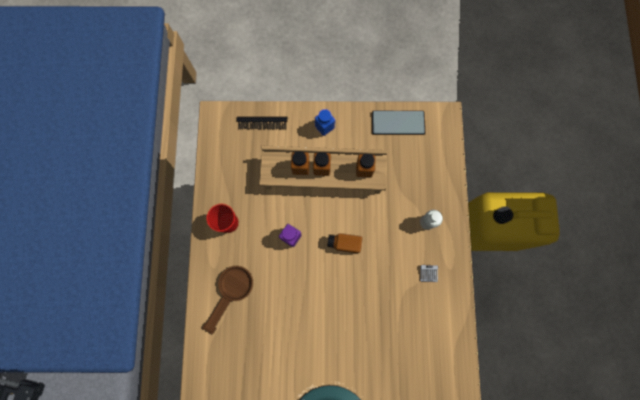

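View pics/scene0.png

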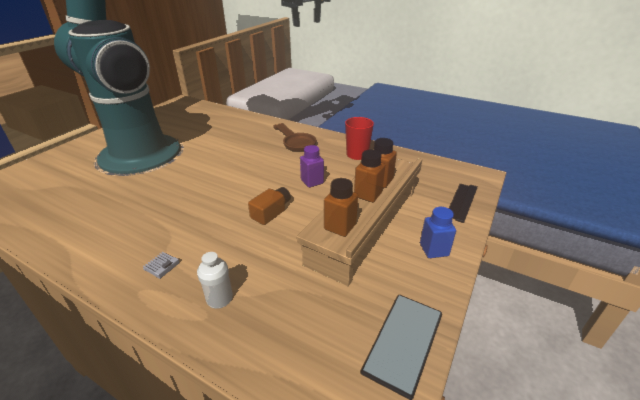

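The top view shows the fallen jar at about (345,242), with its cap pointing left (+y). The row of jars is at (299,163), (321,164) and (366,166), and the gap is near (343,165). The blue and purple look-alikes are at (325,122) and (290,235).

Run:
```python
import cv2,numpy as np
a=cv2.imread('pics/top0.png')[140:260,250:400]
b=cv2.imread('pics/scene0.png')[130:250,240:420]
for im,n,k in((a,'ctop',5),(b,'cscene',4.4)):
    cv2.imwrite(f'pics/{n}.png',cv2.resize(im,None,fx=k,fy=k,interpolation=cv2.INTER_NEAREST))
h=cv2.cvtColor(cv2.imread('pics/top0.png'),cv2.COLOR_BGR2HSV)
for p in((345,242),(352,240),(332,242),(320,170),(321,158),(310,220),(375,185),(299,168)):print(p,h[p[1],p[0]])
h=cv2.cvtColor(cv2.imread('pics/scene0.png'),cv2.COLOR_BGR2HSV)
for p in((265,204),(258,212),(284,195),(340,215),(342,187),(300,230),(345,245),(370,185)):print(p,h[p[1],p[0]])
```

```text
(345, 242) [ 14 195 132]
(352, 240) [ 14 201 133]
(332, 242) [165  16  32]
(320, 170) [ 14 201  57]
(321, 158) [114  40  32]
(310, 220) [ 17 111 175]
(375, 185) [ 17 113 169]
(299, 168) [ 14 205  76]
(265, 204) [ 13 181 145]
(258, 212) [ 13 174 126]
(284, 195) [ 13 106  70]
(340, 215) [ 13 180 125]
(342, 187) [ 9 78 62]
(300, 230) [ 16 116 195]
(345, 245) [ 16 115 171]
(370, 185) [ 12 178 122]
```

View pics/ctop.png

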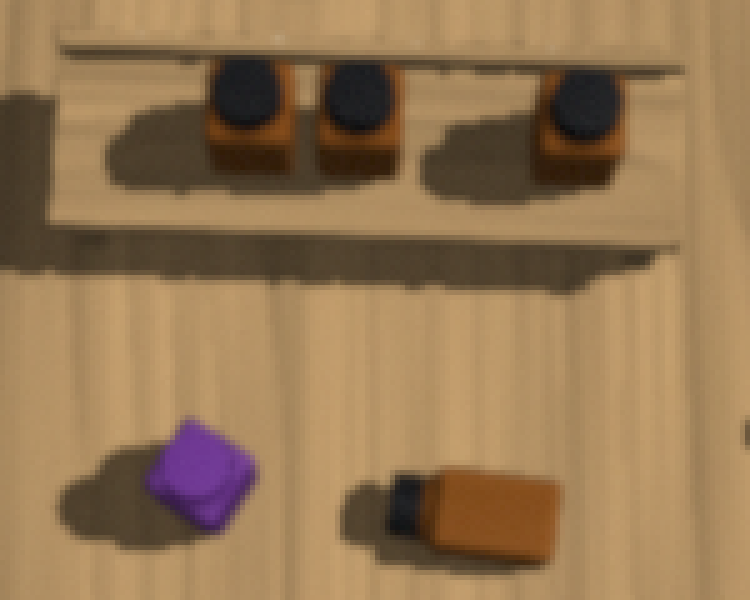

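View pics/cscene.png

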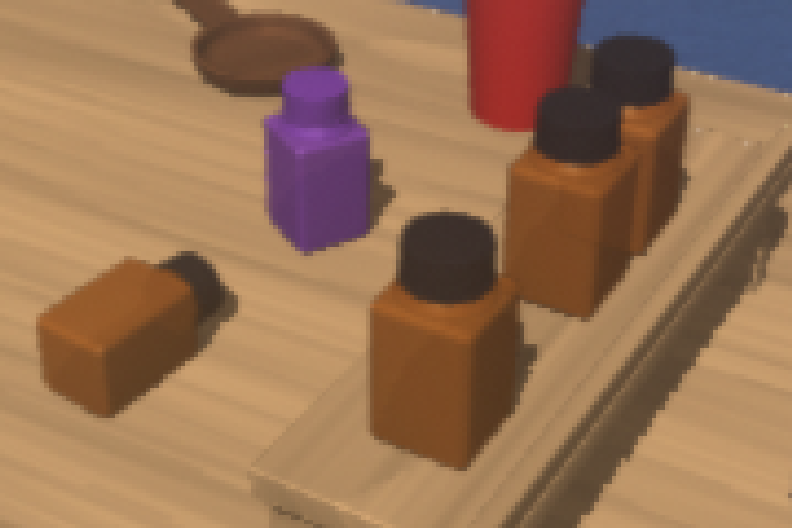

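Both views are clear. The amber mask is well separated by saturation, so I'll fit box and cap silhouettes to it in both views.

```bash
cat > fit.py <<'E'
import cv2,numpy as np
from cell import camera_info
from scipy.optimize import minimize
CI={c:camera_info(c) for c in('scene','top')}
SS=4
def proj(c,P):
    i=CI[c];q=np.c_[P,np.ones(len(P))]@i['world_to_cam'].T
    q=q[:,:3]*[1,-1,-1];q=q@i['intrinsics'].T
    return q[:,:2]/q[:,2:]
def body(h0=0,h1=.068):
    return np.array([[sx*.0225,sy*.0225,z] for sx in(-1,1) for sy in(-1,1) for z in(h0,h1)])
a=np.linspace(0,2*np.pi,40)
CAP=np.vstack([np.c_[.018*np.cos(a),.018*np.sin(a),0*a+z] for z in(.074,.092)])
NECK=np.vstack([np.c_[.016*np.cos(a),.016*np.sin(a),0*a+z] for z in(.068,.074)])
def place(P,p,lying):
    x,y,th=p[:3]
    if lying: # jar z -> +y (rotated th), jar origin at base centre
        P=np.c_[P[:,0],P[:,2],P[:,1]+.0225]
        z0=0
    else: z0=p[3] if len(p)>3 else .075
    c,s=np.cos(th),np.sin(th)
    return P@np.array([[c,s,0],[-s,c,0],[0,0,1]])+[x,y,z0]
def render(c,jars,roi):
    x0,y0,x1,y1=roi;im=np.zeros(((y1-y0)*SS,(x1-x0)*SS),np.uint8)
    C=np.linalg.inv(CI[c]['world_to_cam'])[:3,3]
    for p,l in sorted(jars,key=lambda j:-np.linalg.norm(C-[j[0][0],j[0][1],.1])):
        for P,v in((body(),255),(NECK,255),(CAP,0)):
            q=(proj(c,place(P,p,l))+.5-[x0,y0])*SS-.5
            cv2.fillConvexPoly(im,cv2.convexHull(np.round(q*16).astype(np.int32)),v,shift=4)
    return cv2.resize(im,(x1-x0,y1-y0),interpolation=cv2.INTER_AREA)/255.
def mask(im):
    h=cv2.cvtColor(im,cv2.COLOR_BGR2HSV).astype(float)
    return np.clip((h[...,1]-130)/40,0,1)*((h[...,0]>8)&(h[...,0]<20))*np.clip((h[...,2]-35)/15,0,1)
def fit(ims,rois,p0,lying):
    M={c:mask(ims[c])[r[1]:r[3],r[0]:r[2]] for c,r in rois.items()}
    def cost(v):
        ps=v.reshape(len(lying),-1)*[.001,.001,.01]
        return sum(np.sum((render(c,list(zip(ps,lying)),r)-M[c])**2) for c,r in rois.items())
    v=(np.array(p0)/[.001,.001,.01]).ravel()
    n=len(v)
    for k in(8,3):
        sim=np.vstack([v,v+np.eye(n)*k])
        v=minimize(cost,v,method='Nelder-Mead',options=dict(initial_simplex=sim,maxfev=1500,xatol=.02,fatol=.01,adaptive=True)).x
    return v.reshape(len(lying),-1)*[.001,.001,.01],cost(v)
def ray(c,px,z):
    i=CI[c];W=np.linalg.inv(i['world_to_cam']);d=np.linalg.inv(i['intrinsics'])@[*px,1]
    d=W[:3,:3]@(d*[1,-1,-1]);o=W[:3,3];return o+d*(z-o[2])/d[2]
E
cat > f1.py <<'E'
from fit import *
ims={c:cv2.imread(f'pics/{c}0.png') for c in CI}
print('fallen',ray('top',(352,242),.04),'rt',ray('top',(366,161),.167),'lf',ray('top',(321,159),.167))
b=ray('top',(361,243),.022)
for R in({'top':(322,225,370,262)},{'scene':(243,180,298,230)},{'top':(322,225,370,262),'scene':(243,180,298,230)}):
    print(fit(ims,R,[[b[0],b[1],0]],[True]))
g=[ray('top',p,.167) for p in((366,161),(321.5,159),(299,158))]
g=[[x[0],x[1],-.03] for x in g]
for R in({'top':(285,148,385,182)},{'scene':(315,133,405,243)},{'top':(285,148,385,182),'scene':(315,133,405,243)}):
    print(fit(ims,R,g,[False]*3))
E
python3 f1.py
```

```text
fallen [ 0.47398009 -0.05723508  0.04      ] rt [ 0.66252331 -0.08561403  0.167     ] lf [0.66732479 0.02664559 0.167     ]
(array([[ 0.46974658, -0.08113452, -0.08893505]]), np.float64(29.725086274509806))
(array([[ 0.4689063 , -0.07674548, -0.08375384]]), np.float64(195.62469963475587))
(array([[ 0.46963133, -0.07927754, -0.14978039]]), np.float64(233.60606964628994))
(array([[ 0.66860034, -0.08918585, -0.12343558],
       [ 0.67298405,  0.02600215, -0.01601968],
       [ 0.67539599,  0.0827571 ,  0.01768702]]), np.float64(93.83220703575549))
(array([[ 0.66621823, -0.08684813,  0.17177911],
       [ 0.67028733,  0.02847124,  0.10980735],
       [ 0.66663145,  0.06988925, -0.16459278]]), np.float64(170.76577566320645))
(array([[ 0.66783692, -0.08799273,  0.02104386],
       [ 0.67130218,  0.02640894,  0.03284948],
       [ 0.67020931,  0.08133199,  0.00649879]]), np.float64(416.45507227989236))
```

Run:
```python
from fit import *
ims={c:cv2.imread(f'pics/{c}0.png') for c in CI}
J=[((.6696-.2,-.0793,-.085),True)]
J=[((.4697,-.0793,-.087),True),((.6678,-.088,-.035),False),((.6715,.0264,-.035),False),((.6735,.0825,-.035),False)]
o=[]
for c,r in(('top',(285,145,385,265)),('scene',(240,130,410,245))):
    m=mask(ims[c])[r[1]:r[3],r[0]:r[2]];e=render(c,J,r)
    v=np.dstack([m*255,m*0,e*255]).astype(np.uint8)
    o.append(cv2.resize(v,None,fx=4.5 if c=='top' else 2,fy=4.5 if c=='top' else 2,interpolation=0))
h=max(x.shape[0] for x in o)
o=[cv2.copyMakeBorder(x,0,h-x.shape[0],0,0,0) for x in o]
cv2.imwrite('pics/ov.png',np.hstack(o))
h=cv2.cvtColor(ims['scene'],cv2.COLOR_BGR2HSV)
print(h[195:220,266].tolist()); print(h[210,250:300:2].tolist())
```

```text
[[13, 180, 149], [13, 178, 150], [13, 180, 150], [13, 181, 149], [14, 183, 148], [14, 181, 149], [13, 182, 150], [13, 183, 149], [13, 182, 146], [13, 184, 144], [13, 181, 142], [13, 181, 137], [13, 172, 126], [13, 167, 110], [14, 163, 102], [14, 161, 100], [14, 162, 99], [14, 160, 99], [14, 160, 99], [14, 159, 98], [14, 158, 97], [14, 158, 97], [14, 157, 96], [13, 157, 96], [14, 159, 96]]
[[13, 171, 133], [13, 174, 132], [13, 173, 133], [13, 175, 127], [13, 173, 127], [14, 177, 131], [13, 173, 140], [13, 163, 105], [14, 161, 100], [13, 159, 98], [13, 159, 98], [14, 159, 96], [14, 158, 95], [14, 156, 95], [14, 156, 93], [14, 156, 93], [14, 155, 94], [15, 126, 115], [16, 113, 182], [16, 115, 184], [15, 114, 185], [16, 116, 187], [16, 115, 188], [16, 114, 186], [15, 115, 187]]
```

View pics/ov.png

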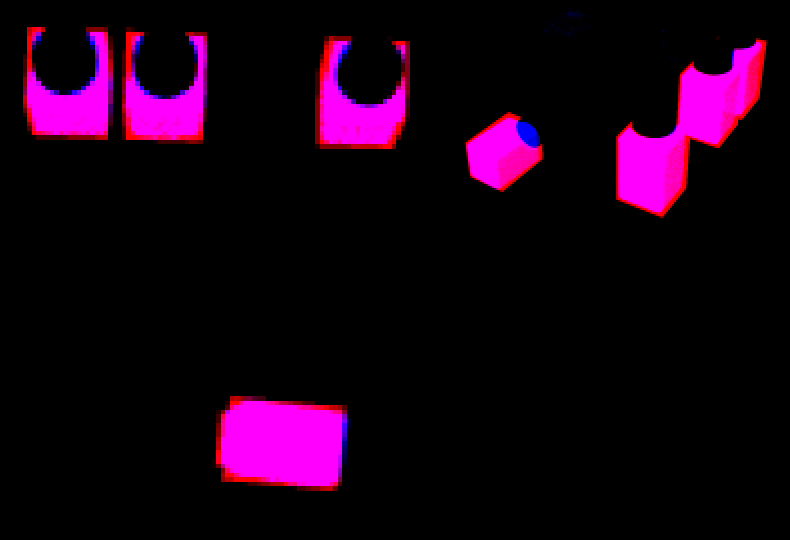

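```bash
python3 - <<'E'
s=open('fit.py').read()
s=s.replace("for P,v in((body(),255),(NECK,255),(CAP,0)):","L=[(body(),255),(NECK,255),(CAP,0)]\n        for P,v in (L[::-1] if l and c=='scene' else L):")
s=s.replace("def mask(im):","def mask(im,lo=130,hi=170):").replace("(h[...,1]-130)/40","(h[...,1]-lo)/(hi-lo)")
s=s.replace("mask(ims[c])[r[1]","mask(ims[c],*((118,152) if c=='scene' else (130,175)))[r[1]")
open('fit.py','w').write(s)
E
cat >> f1.py <<'E'
# row fit: common yaw, nominal spacings
R={'top':(285,148,385,182),'scene':(315,133,405,243)}
M={c:mask(ims[c],*((118,152) if c=='scene' else (130,175)))[r[1]:r[3],r[0]:r[2]] for c,r in R.items()}
for cs in(('top',),('scene',),('top','scene')):
    def cost(v):
        x,y,t=v*[.001,.001,.01]
        J=[((x-np.sin(t)*d,y+np.cos(t)*d,t),False) for d in(-.057,.057,.114)]
        return sum(np.sum((render(c,J,R[c])-M[c])**2) for c in cs)
    r=minimize(cost,[669,-31,-3],method='Nelder-Mead',options=dict(initial_simplex=np.array([[669,-31,-3],[674,-31,-3],[669,-26,-3],[669,-31,2]])))
    print('gap',cs,r.x,r.fun)
E
python3 f1.py
```

```text
fallen [ 0.47398009 -0.05723508  0.04      ] rt [ 0.66252331 -0.08561403  0.167     ] lf [0.66732479 0.02664559 0.167     ]
(array([[ 0.46941266, -0.08086921, -0.11870034]]), np.float64(31.75464780212739))
(array([[ 0.47286507, -0.08088618,  0.01876779]]), np.float64(77.05941945405614))
(array([[ 0.47154084, -0.08122762, -0.03652245]]), np.float64(113.62537982827118))
(array([[ 0.66926933, -0.08930805, -0.08851734],
       [ 0.67228274,  0.02525083, -0.05345034],
       [ 0.67441559,  0.08280481,  0.04498286]]), np.float64(98.50313256534761))
(array([[ 0.66622478, -0.08716446,  0.11595827],
       [ 0.67023108,  0.02798642,  0.04984416],
       [ 0.66909515,  0.07928629, -0.14091963]]), np.float64(84.23346405228759))
(array([[ 0.66653906, -0.08781846, -0.05115295],
       [ 0.67105957,  0.02653027,  0.0100858 ],
       [ 0.67071831,  0.08216156, -0.01866981]]), np.float64(312.73510522543563))
gap ('top',) [670.67334141 -31.26731177  -3.39250158] 111.20261703713197
gap ('scene',) [667.80680351 -29.32278507  -1.69671702] 150.43535563244905
gap ('top', 'scene') [669.07045609 -30.7995772   -2.18798073] 328.1777339579744
```

```bash
cat > plan.py <<'E'
import numpy as np,sys
from cell import read_state
def plan(tx,ty,tz,yaw,n):
    s=read_state();p=np.array(s['eef_pos']);y=s['ee_rot'][2]
    d=(np.array([tx,ty,tz])-p)/n; dy=((yaw-y+np.pi)%(2*np.pi)-np.pi)/n
    for k in range(n):
        a=y+dy*k; X=[np.cos(a),np.sin(a)];Y=[np.sin(a),-np.cos(a)]
        print([round(float(v),4) for v in(d[:2]@X/.2,d[:2]@Y/.2,-d[2]/.2,-np.degrees(dy)/120)],end=',\n' if k%8==7 else ',')
    print()
if __name__=='__main__': plan(*map(float,sys.argv[1:5]),int(sys.argv[5]))
E
python3 plan.py 0.4765 -0.0244 0.2 1.456 24
```

```text
[-0.0978, -0.1229, 0.0214, 0.0289],[-0.1051, -0.1167, 0.0214, 0.0289],[-0.1119, -0.1101, 0.0214, 0.0289],[-0.1184, -0.1032, 0.0214, 0.0289],[-0.1244, -0.0958, 0.0214, 0.0289],[-0.13, -0.0881, 0.0214, 0.0289],[-0.1351, -0.08, 0.0214, 0.0289],[-0.1397, -0.0717, 0.0214, 0.0289],
[-0.1438, -0.0631, 0.0214, 0.0289],[-0.1474, -0.0543, 0.0214, 0.0289],[-0.1504, -0.0453, 0.0214, 0.0289],[-0.1528, -0.0361, 0.0214, 0.0289],[-0.1547, -0.0267, 0.0214, 0.0289],[-0.1561, -0.0173, 0.0214, 0.0289],[-0.1568, -0.0078, 0.0214, 0.0289],[-0.157, 0.0017, 0.0214, 0.0289],
[-0.1566, 0.0112, 0.0214, 0.0289],[-0.1557, 0.0207, 0.0214, 0.0289],[-0.1541, 0.0301, 0.0214, 0.0289],[-0.152, 0.0393, 0.0214, 0.0289],[-0.1494, 0.0485, 0.0214, 0.0289],[-0.1462, 0.0574, 0.0214, 0.0289],[-0.1424, 0.0662, 0.0214, 0.0289],[-0.1381, 0.0747, 0.0214, 0.0289],
```

Call:
jog_arm(increments=[[-0.098,-0.123,0.021,0.029],[-0.105,-0.117,0.021,0.029],[-0.112,-0.11,0.021,0.029],[-0.118,-0.103,0.021,0.029],[-0.124,-0.096,0.021,0.029],[-0.13,-0.088,0.021,0.029],[-0.135,-0.08,0.021,0.029],[-0.14,-0.072,0.021,0.029]], claw=1)

```text
t: 1.47
eef_pos: [0.2619, 0.4285, 0.2691]
ee_rot: [3.141, 0.0, 2.422]
force: [0.3, 0.5, 0.4]
grip_width: 0.0885
grip_force: 0.0
```

Call:
jog_arm(increments=[[-0.144,-0.063,0.021,0.029],[-0.147,-0.054,0.021,0.029],[-0.15,-0.045,0.021,0.029],[-0.153,-0.036,0.021,0.029],[-0.155,-0.027,0.021,0.029],[-0.156,-0.017,0.021,0.029],[-0.157,-0.008,0.021,0.029],[-0.157,0.002,0.021,0.029]])

```text
t: 2.13
eef_pos: [0.3691, 0.2013, 0.2357]
ee_rot: [3.14, -0.0, 1.936]
force: [0.1, 0.5, -0.6]
grip_width: 0.088
grip_force: 0.0
```

Call:
jog_arm(increments=[[-0.157,0.011,0.021,0.029],[-0.156,0.021,0.021,0.029],[-0.154,0.03,0.021,0.029],[-0.152,0.039,0.021,0.029],[-0.149,0.048,0.021,0.029],[-0.146,0.057,0.021,0.029],[-0.142,0.066,0.021,0.029],[-0.138,0.075,0.021,0.029]])

```text
t: 2.8
eef_pos: [0.4759, -0.0263, 0.2021]
ee_rot: [3.141, -0.0, 1.45]
force: [0.6, 0.3, 1.2]
grip_width: 0.0883
grip_force: 0.0
```

Call:
jog_arm(increments=[[0,0,0,0],[0,0,0,0]])

```text
t: 2.97
eef_pos: [0.4756, -0.0259, 0.2018]
ee_rot: [-3.141, -0.0, 1.45]
force: [-0.3, 0.8, -0.3]
grip_width: 0.0881
grip_force: 0.0
```

```bash
python3 plan.py 0.4765 -0.0244 0.0675 1.456 8
```

```text
[0.001, 0.0004, 0.0839, -0.0003],[0.001, 0.0004, 0.0839, -0.0003],[0.001, 0.0004, 0.0839, -0.0003],[0.001, 0.0004, 0.0839, -0.0003],[0.001, 0.0004, 0.0839, -0.0003],[0.001, 0.0004, 0.0839, -0.0003],[0.001, 0.0004, 0.0839, -0.0003],[0.001, 0.0004, 0.0839, -0.0003],
```

Call:
jog_arm(increments=[[0.001,0,0.084,0],[0.001,0,0.084,0],[0.001,0,0.084,0],[0.001,0,0.084,0],[0.001,0,0.084,0],[0.001,0,0.084,0],[0.001,0,0.084,0],[0.001,0,0.083,0]])

```text
t: 3.63
eef_pos: [0.4751, -0.0217, 0.0673]
ee_rot: [3.141, -0.0, 1.455]
force: [-0.5, 0.8, -0.1]
grip_width: 0.088
grip_force: 0.0
```

Call:
jog_arm(increments=[[0,0,0,0],[0,0,0,0],[0,0,0,0],[0,0,0,0],[0,0,0,0],[0,0,0,0],[0,0,0,0],[0,0,0,0]], claw=-1, squeeze=5)

```text
t: 4.3
eef_pos: [0.476, -0.0232, 0.0684]
ee_rot: [3.141, -0.0, 1.453]
force: [-0.4, 1.0, 4.3]
grip_width: 0.0451
grip_force: 5.0
```

```bash
cat > f2.py <<'E'
from fit import *
from cell import *
import sys
n=sys.argv[1]
for c in CI: cv2.imwrite(f'pics/{c}{n}.png',read_camera(c)[:,:,::-1])
a=cv2.resize(cv2.imread(f'pics/top{n}.png')[130:280,260:420],None,fx=2.5,fy=3,interpolation=2)
b=cv2.resize(cv2.imread(f'pics/scene{n}.png')[110:260,230:400],None,fx=2.35,fy=3,interpolation=2)
cv2.imwrite(f'pics/c{n}.png',np.hstack([a,b]));s=read_state();print(s['t'],s['eef_pos'],s['ee_rot'],s['force'],s['grip_width'],s['grip_force'])
E
python3 f2.py 1
```

```text
4.4 [ 0.47599697 -0.02316725  0.06838684] [ 3.14070745e+00 -1.12127114e-04  1.45291948e+00] [-0.98832635  0.32829817  5.77185866] 0.0452552722637751 4.987919804407284
```

View pics/c1.png

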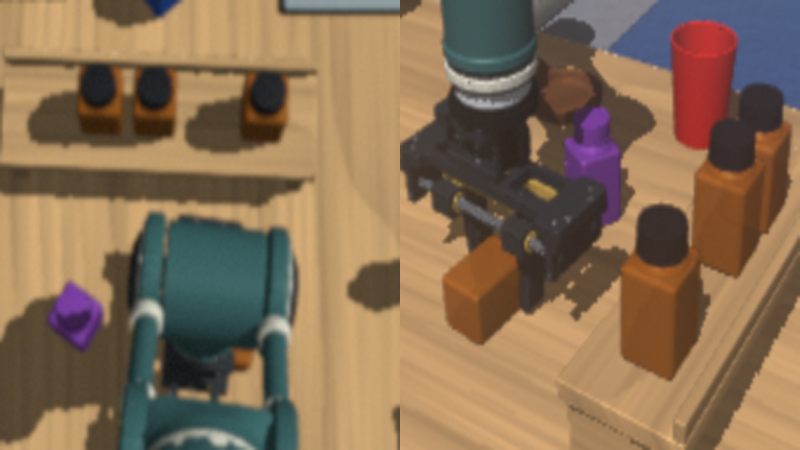

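The jar is gripped at its shoulder and squared to the pads. Next I'll swing it up along an arc about its bottom edge with a light grip.

Call:
jog_arm(increments=[[-0.012,0,-0.024,0],[-0.012,0,-0.024,0],[-0.016,0,-0.022,0],[-0.016,0,-0.022,0],[-0.0195,0,-0.019,0],[-0.0195,0,-0.019,0],[-0.0225,0,-0.015,0],[-0.0225,0,-0.015,0]], squeeze=4)

```text
t: 5.07
eef_pos: [0.4722, -0.0515, 0.1001]
ee_rot: [3.141, 0.0, 1.453]
force: [-0.1, 0.7, -0.7]
grip_width: 0.0451
grip_force: 4.0
```

```bash
python3 f2.py 2
```

```text
5.1667 [ 0.4726085  -0.05168425  0.10032802] [3.14045228e+00 1.81993707e-04 1.45223411e+00] [ 0.41174049  0.79833351 -1.34224187] 0.04484268739849173 3.999080328665059
```

View pics/c2.png

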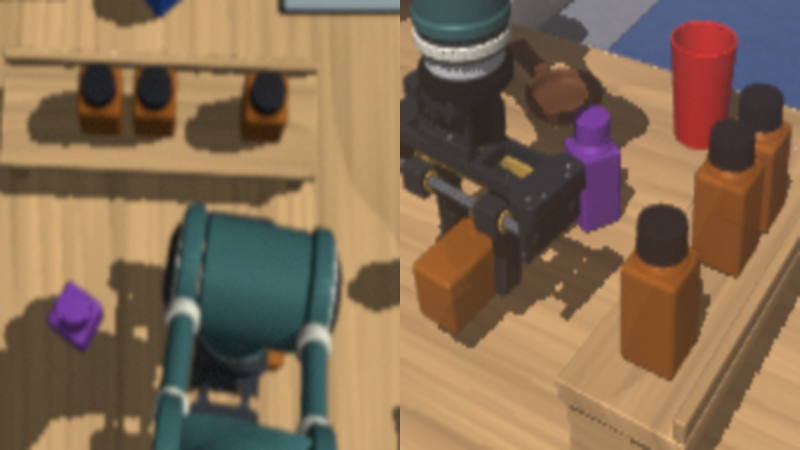

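The jar came up level instead of pivoting. I'll set it down and grip the cap instead, where the lever is longer and the contact is smaller.

Call:
jog_arm(increments=[[0,0,0.04,0],[0,0,0.04,0],[0,0,0.04,0],[0,0,0.03,0],[0,0,0.008,0],[0,0,0,0],[0,0,0,0]])

```text
t: 5.75
eef_pos: [0.4721, -0.0508, 0.0676]
ee_rot: [-3.141, -0.0, 1.453]
force: [1.0, -0.2, -1.2]
grip_width: 0.0454
grip_force: 4.0
```

Call:
jog_arm(increments=[[0,0,0,0],[0,0,0,0],[0,0,0,0],[0,0,0,0],[0,0,0,0],[0.05,0,-0.006,0],[0.05,0,-0.006,0],[0.05,0,-0.005,0]], claw=1)

```text
t: 6.42
eef_pos: [0.476, -0.0202, 0.0718]
ee_rot: [3.141, -0.0, 1.453]
force: [0.9, 0.1, -0.4]
grip_width: 0.0879
grip_force: 0.0
```

Call:
jog_arm(increments=[[0,0,0,0],[0,0,0,0],[0,0,0,0],[0,0,0,0],[0,0,0,0],[0,0,0,0],[0,0,0,0],[0,0,0,0]], claw=-1, squeeze=4)

```text
t: 7.08
eef_pos: [0.4757, -0.0213, 0.0715]
ee_rot: [-3.142, 0.0, 1.453]
force: [0.4, -0.3, 0.2]
grip_width: 0.0368
grip_force: 0.0
```

Call:
jog_arm(increments=[[0,0,0,0],[0,0,0,0]], squeeze=3)

```text
t: 7.25
eef_pos: [0.4757, -0.0213, 0.0715]
ee_rot: [-3.142, 0.0, 1.453]
force: [0.5, -0.4, -0.2]
grip_width: 0.0357
grip_force: 3.0
```

Call:
jog_arm(increments=[[-0.013,0,-0.037,0],[-0.013,0,-0.037,0],[-0.0195,0,-0.0345,0],[-0.0195,0,-0.0345,0],[-0.025,0,-0.0305,0],[-0.025,0,-0.0305,0],[-0.03,0,-0.026,0],[-0.03,0,-0.026,0]])

```text
t: 7.92
eef_pos: [0.4717, -0.0566, 0.1235]
ee_rot: [3.141, 0.0, 1.453]
force: [0.8, 0.1, -0.8]
grip_width: 0.0359
grip_force: 3.0
```

```bash
python3 f2.py 3
```

```text
8.0167 [ 0.47227325 -0.05692081  0.12385468] [3.13960881e+00 2.56124042e-04 1.45191493e+00] [-0.09577968  1.02375004  0.17421448] 0.03577224331038893 2.99724692478776
```

View pics/c3.png

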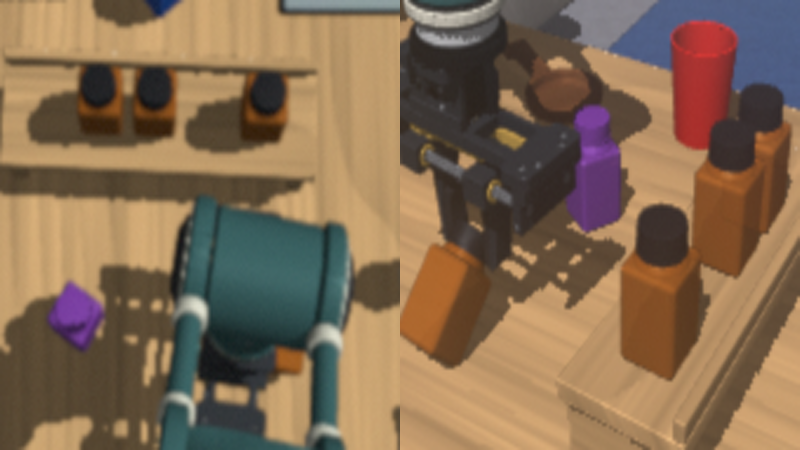

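The jar is now pivoting on its bottom edge and stands at about 45 degrees. I'll continue the arc.

Call:
jog_arm(increments=[[-0.034,0,-0.02,0],[-0.034,0,-0.02,0],[-0.037,0,-0.014,0],[-0.037,0,-0.014,0],[-0.039,0,-0.007,0],[-0.039,0,-0.007,0],[-0.0395,0,0,0],[-0.0395,0,0,0]])

```text
t: 8.68
eef_pos: [0.4644, -0.1161, 0.139]
ee_rot: [-3.141, 0.0, 1.453]
force: [0.4, -0.2, -1.6]
grip_width: 0.0358
grip_force: 3.0
```

Call:
jog_arm(increments=[[-0.039,0,0.006,0],[-0.039,0,0.006,0],[0,0,0.004,0],[0,0,0,0]])

```text
t: 9.02
eef_pos: [0.463, -0.1315, 0.1362]
ee_rot: [3.141, 0.0, 1.452]
force: [-0.9, -0.9, 3.2]
grip_width: 0.0359
grip_force: 3.0
```

```bash
python3 f2.py 4
```

```text
9.1167 [ 0.46304699 -0.13093728  0.13624199] [3.14114317e+00 2.12298272e-04 1.45298804e+00] [-1.29027256 -1.63590285  3.78511465] 0.03598117508271609 2.9977579414844513
```

View pics/c4.png

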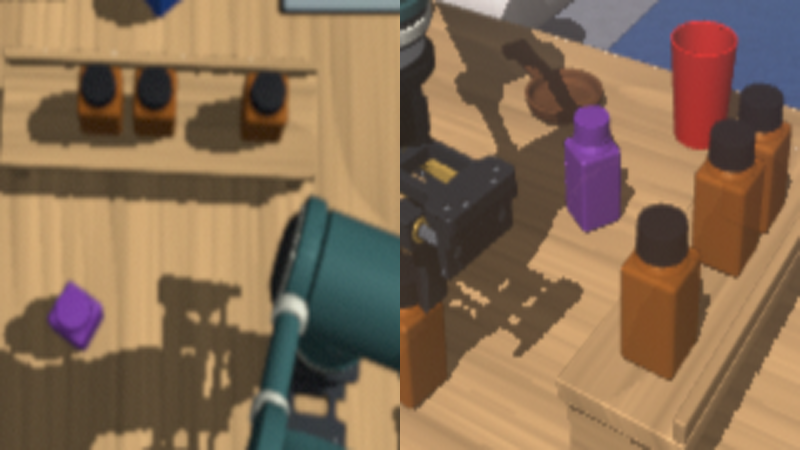

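The jar looks upright on the chest, standing at the lower left of the scene crop, with about 4 N of contact force. I'll release it, lower the open gripper and regrip the body firmly.

Call:
jog_arm(increments=[[0,0,0,0],[0,0,0,0],[0,0,0,0],[0,0,0,0],[0,0,0,0]], claw=1)

```text
t: 9.53
eef_pos: [0.4627, -0.1305, 0.1357]
ee_rot: [-3.141, -0.0, 1.453]
force: [0.0, 0.5, -1.1]
grip_width: 0.0671
grip_force: 0.0
```

Call:
jog_arm(increments=[[0,0,0.04,0],[0,0,0.04,0],[0,0,0.04,0],[0,0,0.04,0],[0,0,0,0]])

```text
t: 9.95
eef_pos: [0.4611, -0.1302, 0.1014]
ee_rot: [-3.137, -0.001, 1.453]
force: [-0.6, 0.8, -0.1]
grip_width: 0.0884
grip_force: 0.0
```

```bash
python3 f2.py 5
python3 - <<'E'
from fit import *
m=mask(cv2.imread('pics/scene5.png'),118,152)[190:270,190:265]
for r in m[::4]:print(''.join('#' if v>.5 else '.' for v in r))
for dy in(-.006,0,.006):
    print(dy,np.round(proj('scene',place(body(),(.463,-.131+dy,-.115,0),False)),1).tolist())
E
```

```text
10.05 [ 0.46219111 -0.13058274  0.10297886] [-3.13964574e+00 -4.11804232e-04  1.45306338e+00] [-0.30408899  0.01734081 -0.51813929] 0.08813875965639288 0.0
...........................................................................
...........................................................................
...........................................................................
...........................................................................
...........................................................................
...........................................................................
.........................##########.......#############....................
..........................###############################..................
...........................###############################.................
............................###############################................
............................###############################................
.............................###############################...............
..............................##
[... 277 characters left out ...]
......................................................................
...........................................................................
...........................................................................
...........................................................................
-0.006 [[221.4, 238.2], [215.8, 211.4], [237.8, 226.3], [233.3, 200.0], [237.1, 247.3], [232.2, 220.2], [253.4, 234.8], [249.6, 208.1]]
0 [[223.4, 236.4], [217.9, 209.7], [239.7, 224.7], [235.3, 198.5], [239.1, 245.4], [234.3, 218.4], [255.3, 233.0], [251.6, 206.4]]
0.006 [[225.4, 234.7], [220.1, 208.0], [241.5, 223.1], [237.3, 196.9], [241.1, 243.6], [236.5, 216.6], [257.1, 231.3], [253.5, 204.8]]
```

Call:
jog_arm(increments=[[0,0,0,0],[0,0,0,0],[0,0,0,0],[0,0,0,0],[0,0,0,0],[0,0,0,0],[0,0,0,0],[0,0,0,0]], claw=-1, squeeze=15)

```text
t: 10.72
eef_pos: [0.4629, -0.1308, 0.1041]
ee_rot: [3.141, 0.0, 1.453]
force: [-1.3, 0.7, 0.7]
grip_width: 0.0446
grip_force: 15.0
```

```bash
cat > f3.py <<'E'
from fit import *
from cell import *
import sys
n=sys.argv[1];z=float(sys.argv[2]);s=read_state();p=s['eef_pos'];yaw=s['ee_rot'][2]-np.pi/2
cv2.imwrite(f'pics/scene{n}.png',read_camera('scene')[:,:,::-1]);im=cv2.imread(f'pics/scene{n}.png')
q=proj('scene',place(body(0,.068),(p[0],p[1],yaw,z),False))
lo=q[:,1].max(); R=(int(q[:,0].min()-14),int(lo-17),int(q[:,0].max()+14),int(lo+12))
M=mask(im,118,152)[R[1]:R[3],R[0]:R[2]]
def cost(v): return np.sum((render('scene',[((v[0]/1e3,v[1]/1e3,yaw,z),False)],R)-M)**2)
x0=np.array([p[0],p[1]])*1e3
r=minimize(cost,x0,method='Nelder-Mead',options=dict(initial_simplex=np.array([x0,x0+[8,0],x0+[0,8]])))
print('tcp',p,yaw,s['force'],s['grip_width'],s['grip_force'],'jar',r.x,r.fun)
E
python3 f3.py 6 0
```

```text
tcp [ 0.46287523 -0.13077584  0.10405707] -0.11768530229155161 [-1.31379392  0.69674453  0.69894748] 0.04456633420767381 14.999184793559834 jar [ 457.67717777 -138.9739536 ] 16.585317185697807
```

Call:
jog_arm(increments=[[0,0,-0.06,0],[0,0,-0.12,0],[0,0,-0.17,0],[0,0,-0.17,0],[0,0,-0.17,0],[0,0,-0.15,0],[0,0,-0.085,0],[0,0,0,0]])

```text
t: 11.43
eef_pos: [0.465, -0.1315, 0.2938]
ee_rot: [3.133, 0.002, 1.453]
force: [1.2, -0.9, -1.0]
grip_width: 0.045
grip_force: 15.0
```

```bash
python3 plan.py 0.6715 -0.022 0.289 1.537 14; python3 f3.py 7 .185
```

```text
[0.0475, 0.0686, 0.0017, -0.0029],[0.0471, 0.0689, 0.0017, -0.0029],[0.0467, 0.0692, 0.0017, -0.0029],[0.0462, 0.0695, 0.0017, -0.0029],[0.0458, 0.0698, 0.0017, -0.0029],[0.0454, 0.07, 0.0017, -0.0029],[0.045, 0.0703, 0.0017, -0.0029],[0.0446, 0.0706, 0.0017, -0.0029],
[0.0441, 0.0708, 0.0017, -0.0029],[0.0437, 0.0711, 0.0017, -0.0029],[0.0433, 0.0714, 0.0017, -0.0029],[0.0429, 0.0716, 0.0017, -0.0029],[0.0424, 0.0719, 0.0017, -0.0029],[0.042, 0.0721, 0.0017, -0.0029],
tcp [ 0.46502393 -0.1314723   0.2937849 ] -0.11766233525061076 [ 1.24320816 -0.93576744 -1.00063371] 0.04499065157664619 14.999458095990121 jar [ 453.025828   -132.56067155] 10.372564398308342
```

Call:
jog_arm(increments=[[0.048,0.069,0.001,-0.003],[0.047,0.069,0.001,-0.003],[0.047,0.069,0.001,-0.003],[0.046,0.07,0.001,-0.003],[0.046,0.07,0.001,-0.003],[0.045,0.07,0.001,-0.003],[0.045,0.07,0.001,-0.003],[0.045,0.071,0.001,-0.003]])

```text
t: 12.15
eef_pos: [0.5802, -0.0673, 0.2836]
ee_rot: [-3.136, -0.0, 1.504]
force: [-0.6, -0.2, -1.9]
grip_width: 0.0448
grip_force: 15.0
```

Call:
jog_arm(increments=[[0.044,0.071,0,-0.003],[0.044,0.071,0,-0.003],[0.043,0.071,0,-0.003],[0.043,0.072,0,-0.003],[0.042,0.072,0,-0.003],[0.042,0.072,0,-0.002],[0,0,0,0],[0,0,0,0]])

```text
t: 12.82
eef_pos: [0.6684, -0.0205, 0.2838]
ee_rot: [-3.136, 0.0, 1.54]
force: [0.1, -0.8, -1.9]
grip_width: 0.0447
grip_force: 15.0
```

Call:
jog_arm(increments=[[0,0,0,0],[0,0,0,0]])

```text
t: 12.98
eef_pos: [0.6682, -0.0212, 0.2859]
ee_rot: [-3.139, 0.0, 1.539]
force: [-0.4, 0.8, -2.0]
grip_width: 0.0446
grip_force: 15.0
```

```bash
sed -i "s/^n=sys.argv\[1\];z=float(sys.argv\[2\]);s=read_state();/n=sys.argv[1];s=read_state();z=s['eef_pos'][2]-.104;/" f3.py; python3 f3.py 8; sleep 0; python3 f3.py 9
```

```text
tcp [ 0.66816254 -0.02123694  0.28589094] -0.03222581572547023 [-0.3567608   0.76863317 -2.01941976] 0.0446385145975296 14.999393712496385 jar [665.64048212 -28.18446588] 627.9255286428297
tcp [ 0.66835282 -0.02130537  0.28647356] -0.03237672025767413 [-0.21399615  0.50674745 -0.50801784] 0.04489863772083297 14.99947136384435 jar [665.85026167 -28.32942852] 628.1293348712034
```

```bash
cat >> f3.py <<'E'
N=[((.6662,-.0872,-.034),False),((.6702,.0280,-.034),False),((.6720,.085,-.034),False)]
R=(R[0]-4,R[1]-10,R[2]+4,R[3])
M=mask(im,118,152)[R[1]:R[3],R[0]:R[2]]
def cost(v):
    return np.sum((render('scene',N+[((v[0]/1e3,v[1]/1e3,yaw,z),False)],R)-M)**2)
r=minimize(cost,x0,method='Nelder-Mead',options=dict(initial_simplex=np.array([x0,x0+[8,0],x0+[0,-12]])))
print('jar+n',r.x,r.fun,R)
D=np.abs(render('scene',N+[((r.x[0]/1e3,r.x[1]/1e3,yaw,z),False)],R))
for a,b in zip(D[::2],M[::2]):print(''.join('.#'[int(v>.5)] for v in a),''.join('.#'[int(v>.5)] for v in b))
E
python3 f3.py 10
```

```text
tcp [ 0.6685608  -0.0213228   0.28691938] -0.03245070686618745 [-0.02594408 -0.47396249 -1.04684758] 0.044827132364786075 14.999407853465527 jar [665.96775761 -28.78181291] 607.1858977316416
jar+n [665.611918   -27.26820797] 97.72437139561707 (324, 138, 399, 177)
................#####################################...................... ..................##############################...........................
................#####################################...................... ..................##############################...........................
................#####################################...................... ..................#################################........................
................####################################....................... ..................#################################........................
................####################################....................... .................##################################........................
................####################################....................... 
[... 1503 characters left out ...]
#############... ...............................########################################....
..............................#########################################.... ...............................#######################################.....
..............................#########################################.... ...............................#######################################.....
..............................#########################################.... ...............................#######################################.....
..............................#########################################.... ...............................#######################################.....
```

Call:
jog_arm(increments=[[-0.004,0.006,0.03,0],[-0.004,0.006,0.06,0],[0,0,0.09,0],[0,0,0.09,0],[0,0,0.09,0],[0,0,0.07,0],[0,0,0.03,0],[0,0,0,0]])

```text
t: 13.8
eef_pos: [0.6702, -0.0225, 0.1923]
ee_rot: [-3.137, -0.0, 1.539]
force: [-0.1, -0.7, -1.4]
grip_width: 0.0449
grip_force: 15.0
```

Call:
jog_arm(increments=[[0,0,0,0],[0,0,0,0],[0,0,0,0]])

```text
t: 14.05
eef_pos: [0.6727, -0.0226, 0.197]
ee_rot: [3.139, 0.0, 1.539]
force: [-0.3, -0.9, -1.5]
grip_width: 0.0449
grip_force: 15.0
```

```bash
python3 f3.py 11|cut -c1-220|head -2
```

```text
tcp [ 0.67265613 -0.0226222   0.19696374] -0.03184690073372165 [-0.30156401 -0.90583198 -1.46793699] 0.044879528475789465 14.999478778336197 jar [671.36135856 -77.38913243] 320.4829757785467
jar+n [670.57609284 -30.5407004 ] 109.04403306420608 (324, 182, 396, 221)
```

Call:
jog_arm(increments=[[0,0,0.015,0],[0,0,0.015,0],[0,0,0.01,0],[0,0,0.008,0],[0,0,0.006,0],[0,0,0,0],[0,0,0,0],[0,0,0,0]])

```text
t: 14.77
eef_pos: [0.6717, -0.0225, 0.1845]
ee_rot: [3.142, -0.0, 1.539]
force: [-0.4, 0.6, -1.7]
grip_width: 0.0451
grip_force: 15.0
```

Call:
jog_arm(increments=[[0,0,0.005,0],[0,0,0.005,0],[0,0,0,0],[0,0,0,0]])

```text
t: 15.1
eef_pos: [0.6716, -0.0225, 0.1824]
ee_rot: [-3.141, -0.0, 1.539]
force: [0.0, -0.1, -1.3]
grip_width: 0.045
grip_force: 15.0
```

Call:
jog_arm(increments=[[0,0,0.005,0],[0,0,0.004,0],[0,0,0,0],[0,0,0,0]])

```text
t: 15.43
eef_pos: [0.6716, -0.0225, 0.1806]
ee_rot: [-3.141, 0.0, 1.539]
force: [0.6, 0.4, -0.9]
grip_width: 0.0447
grip_force: 15.0
```

Call:
jog_arm(increments=[[0,0,0.004,0],[0,0,0,0],[0,0,0,0]])

```text
t: 15.68
eef_pos: [0.6716, -0.0225, 0.1798]
ee_rot: [-3.141, -0.0, 1.539]
force: [0.1, -0.2, -1.7]
grip_width: 0.0451
grip_force: 15.0
```

Call:
jog_arm(increments=[[0,0,0.004,0],[0,0,0,0],[0,0,0,0]])

```text
t: 15.93
eef_pos: [0.6717, -0.0225, 0.1791]
ee_rot: [3.141, -0.0, 1.539]
force: [0.7, -0.1, -1.5]
grip_width: 0.0448
grip_force: 15.0
```

Call:
jog_arm(increments=[[0,0,0.004,0],[0,0,0,0],[0,0,0,0]])

```text
t: 16.18
eef_pos: [0.6718, -0.0225, 0.1791]
ee_rot: [3.141, -0.0, 1.539]
force: [-1.7, 0.0, 3.6]
grip_width: 0.0453
grip_force: 15.0
```

Call:
jog_arm(increments=[[0,0,0,0],[0,0,0,0],[0,0,0,0],[0,0,0,0],[0,0,0,0],[0,0,0,0],[0,0,-0.03,0],[0,0,-0.08,0]], claw=0.6)

```text
t: 16.85
eef_pos: [0.6699, -0.0224, 0.1978]
ee_rot: [-3.136, -0.0, 1.539]
force: [-0.1, 0.1, -0.5]
grip_width: 0.0704
grip_force: 0.0
```

Call:
jog_arm(increments=[[0,0,-0.15,0],[0,0,-0.17,0],[0,0,-0.15,0],[0,-0.15,-0.02,0],[0,-0.18,0,0],[0,-0.18,0,0],[0,-0.18,0,0],[0,-0.18,0,0]])

```text
t: 17.52
eef_pos: [0.4962, -0.017, 0.2987]
ee_rot: [3.141, 0.0, 1.539]
force: [-0.1, 0.5, 0.8]
grip_width: 0.0707
grip_force: 0.0
```

Call:
jog_arm(increments=[[0.15,-0.05,0,0],[0.15,-0.05,0,0],[0.15,0,0,0],[0.15,0,0,0],[0.15,0,0,0],[0.15,0,0,0],[0.1,0,0,0],[0,0,0,0]])

```text
t: 18.18
eef_pos: [0.4841, 0.1867, 0.299]
ee_rot: [3.141, -0.002, 1.542]
force: [-0.9, 0.7, -0.2]
grip_width: 0.0704
grip_force: 0.0
```

```bash
cat > f4.py <<'E'
from fit import *
from cell import *
import sys
n=sys.argv[1];ims={}
for c in CI:
    cv2.imwrite(f'pics/{c}{n}.png',read_camera(c)[:,:,::-1]);ims[c]=cv2.imread(f'pics/{c}{n}.png')
print(read_state()['t'],read_state()['eef_pos'])
g=[[.668,-.088,-.03],[.670,-.031,-.03],[.671,.026,-.03],[.673,.083,-.03]]
for R in({'top':(285,148,385,182)},{'scene':(315,133,405,243)}):
    p,f=fit(ims,R,g,[False]*4);m=(p[0]+p[2])/2
    print(R.keys(),f);print(np.round(p*[1000,1000,57.3],1));print('off mm',((p[1]-m)*1e3).round(1))
a=cv2.resize(ims['top'][140:190,275:395],None,fx=3.3,fy=6,interpolation=2)
b=cv2.resize(ims['scene'][120:250,300:420],None,fx=3.3,fy=3.3,interpolation=2)
h=max(a.shape[0],b.shape[0]);a,b=[cv2.copyMakeBorder(x,0,h-x.shape[0],0,0,0) for x in(a,b)]
cv2.imwrite(f'pics/c{n}.png',np.hstack([a,b]))
E
python3 f4.py 20
```

```text
18.2833 [0.48401288 0.18396051 0.29862303]
dict_keys(['top']) 119.44610027862029
[[668.9 -89.4  -7.6]
 [673.8 -34.2  -1. ]
 [672.9  25.1  -1. ]
 [674.4  82.7   2.4]]
off mm [ 2.9 -2.1 57.9]
dict_keys(['scene']) 87.43049596309112
[[ 6.661e+02 -8.660e+01  5.900e+00]
 [ 6.703e+02 -3.240e+01  2.200e+00]
 [ 6.693e+02  2.700e+01 -1.000e-01]
 [ 6.701e+02  8.090e+01 -2.200e+00]]
off mm [  2.5  -2.7 -11.9]
```

Both cameras agree that the jar is about 2.7 mm too far back and 2.4 mm too far right. I'll regrip and correct it.

```bash
python3 plan.py 0.6718 -0.0225 0.30 1.537 14
```

```text
[-0.0717, 0.0692, -0.0005, 0.0001],[-0.0717, 0.0693, -0.0005, 0.0001],[-0.0717, 0.0693, -0.0005, 0.0001],[-0.0716, 0.0693, -0.0005, 0.0001],[-0.0716, 0.0693, -0.0005, 0.0001],[-0.0716, 0.0693, -0.0005, 0.0001],[-0.0716, 0.0694, -0.0005, 0.0001],[-0.0716, 0.0694, -0.0005, 0.0001],
[-0.0715, 0.0694, -0.0005, 0.0001],[-0.0715, 0.0694, -0.0005, 0.0001],[-0.0715, 0.0694, -0.0005, 0.0001],[-0.0715, 0.0695, -0.0005, 0.0001],[-0.0715, 0.0695, -0.0005, 0.0001],[-0.0714, 0.0695, -0.0005, 0.0001],
```

Call:
jog_arm(increments=[[-0.0716,0.069,0,0],[-0.0716,0.0695,0,0],[-0.0716,0.0695,0,0],[-0.0716,0.0695,0,0],[-0.0716,0.0695,0,0],[-0.0716,0.0695,0,0],[-0.0716,0.0695,0,0],[-0.0716,0.0695,0,0]])

```text
t: 18.95
eef_pos: [0.5918, 0.0629, 0.2985]
ee_rot: [-3.142, 0.001, 1.537]
force: [0.1, -0.0, -0.7]
grip_width: 0.0705
grip_force: 0.0
```

Call:
jog_arm(increments=[[-0.0716,0.0695,0,0],[-0.0716,0.0695,0,0],[-0.0716,0.0695,0,0],[-0.0716,0.0695,0,0],[-0.0716,0.0695,0,0],[-0.0716,0.069,0,0],[0,0,0,0],[0,0,0,0]])

```text
t: 19.62
eef_pos: [0.6718, -0.0251, 0.2981]
ee_rot: [-3.141, 0.0, 1.536]
force: [-0.5, 0.9, -0.1]
grip_width: 0.0706
grip_force: 0.0
```

Call:
jog_arm(increments=[[0,0,0,0],[0,0,0,0],[0,0,0,0],[0,0,0,0],[0,0,0,0],[0,0,0,0]])

```text
t: 20.12
eef_pos: [0.6719, -0.0225, 0.2985]
ee_rot: [3.141, 0.0, 1.54]
force: [-0.8, 0.1, -0.5]
grip_width: 0.0709
grip_force: 0.0
```

```bash
python3 plan.py 0.6718 -0.0225 0.181 1.537 8
```

```text
[0.0, -0.0, 0.0734, 0.0002],[0.0, -0.0, 0.0734, 0.0002],[0.0, -0.0, 0.0734, 0.0002],[0.0, -0.0, 0.0734, 0.0002],[0.0, -0.0, 0.0734, 0.0002],[0.0, -0.0, 0.0734, 0.0002],[0.0, -0.0, 0.0734, 0.0002],[0.0, -0.0, 0.0734, 0.0002],
```

Call:
jog_arm(increments=[[0,0,0.05,0],[0,0,0.1,0],[0,0,0.12,0],[0,0,0.12,0],[0,0,0.1,0],[0,0,0.06,0],[0,0,0.03,0],[0,0,0.006,0]])

```text
t: 20.78
eef_pos: [0.6712, -0.0229, 0.1792]
ee_rot: [-3.139, -0.0, 1.539]
force: [-0.4, -0.9, -0.5]
grip_width: 0.0706
grip_force: 0.0
```

Call:
jog_arm(increments=[[0,0,0,0],[0,0,0,0],[0,0,0,0],[0,0,0,0]])

```text
t: 21.12
eef_pos: [0.6729, -0.0231, 0.1827]
ee_rot: [3.139, 0.0, 1.539]
force: [0.4, -0.5, 0.7]
grip_width: 0.0707
grip_force: 0.0
```

Call:
jog_arm(increments=[[0,0,0,0],[0,0,0,0],[0,0,0,0],[0,0,0,0],[0,0,0,0],[0,0,0,0],[0,0,0,0]], claw=-1, squeeze=12)

```text
t: 21.7
eef_pos: [0.6721, -0.023, 0.1812]
ee_rot: [3.142, 0.0, 1.539]
force: [-0.7, 1.1, 2.2]
grip_width: 0.0452
grip_force: 12.0
```

Call:
jog_arm(increments=[[0,0,-0.008,0],[0,0,-0.007,0],[0,0,0,0],[0.004,-0.005,0,0],[0.004,-0.005,0,0],[0.0035,-0.0055,0,0],[0,0,0,0],[0,0,0,0]])

```text
t: 22.37
eef_pos: [0.6689, -0.0205, 0.184]
ee_rot: [-3.141, -0.0, 1.539]
force: [0.3, 0.8, -0.4]
grip_width: 0.0448
grip_force: 12.0
```

Call:
jog_arm(increments=[[0,0,0,0],[0,0,0,0],[0,0,0.005,0],[0,0,0.003,0],[0,0,0,0],[0,0,0,0]])

```text
t: 22.87
eef_pos: [0.669, -0.0207, 0.1823]
ee_rot: [-3.141, 0.0, 1.539]
force: [-0.1, 0.4, -0.3]
grip_width: 0.0448
grip_force: 12.0
```

Call:
jog_arm(increments=[[0,0,0.003,0],[0,0,0.002,0],[0,0,0,0],[0,0,0,0]])

```text
t: 23.2
eef_pos: [0.669, -0.0206, 0.1815]
ee_rot: [-3.142, 0.0, 1.539]
force: [-0.0, -0.7, -1.8]
grip_width: 0.0447
grip_force: 12.0
```

Call:
jog_arm(increments=[[0,0,0.003,0],[0,0,0,0],[0,0,0,0]])

```text
t: 23.45
eef_pos: [0.6692, -0.0206, 0.1812]
ee_rot: [3.141, -0.0, 1.539]
force: [-1.4, -0.2, 0.2]
grip_width: 0.0452
grip_force: 12.0
```

Almost in contact. I'll lower it slightly more, then release and retreat.

Call:
jog_arm(increments=[[0,0,0.003,0],[0,0,0,0],[0,0,0,0]])

```text
t: 23.7
eef_pos: [0.6692, -0.0206, 0.1812]
ee_rot: [3.141, -0.0, 1.539]
force: [-2.3, -0.1, 5.6]
grip_width: 0.045
grip_force: 12.0
```

Call:
jog_arm(increments=[[0,0,0,0],[0,0,0,0],[0,0,0,0],[0,0,0,0],[0,0,0,0],[0,0,0,0],[0,0,-0.03,0],[0,0,-0.08,0]], claw=0.6)

```text
t: 24.37
eef_pos: [0.6673, -0.0206, 0.1998]
ee_rot: [-3.136, -0.0, 1.539]
force: [-0.6, 0.4, -0.2]
grip_width: 0.0709
grip_force: 0.0
```

Call:
jog_arm(increments=[[0,0,-0.15,0],[0,0,-0.17,0],[0,0,-0.15,0],[0,-0.15,-0.02,0],[0,-0.18,0,0],[0,-0.18,0,0],[0,-0.18,0,0],[0,-0.18,0,0]])

```text
t: 25.03
eef_pos: [0.4936, -0.015, 0.3007]
ee_rot: [3.141, 0.0, 1.539]
force: [-0.1, -0.8, 0.6]
grip_width: 0.0704
grip_force: 0.0
```

Call:
jog_arm(increments=[[0.15,-0.05,0,0],[0.15,-0.05,0,0],[0.15,0,0,0],[0.15,0,0,0],[0.15,0,0,0],[0.15,0,0,0],[0.1,0,0,0],[0,0,0,0]])

```text
t: 25.7
eef_pos: [0.4815, 0.1886, 0.3011]
ee_rot: [3.141, -0.002, 1.542]
force: [0.3, -0.8, 0.9]
grip_width: 0.0706
grip_force: 0.0
```

```bash
python3 f4.py 21
```

```text
25.8 [0.48136323 0.18586557 0.30064036]
dict_keys(['top']) 121.73090051404729
[[ 6.694e+02 -8.960e+01 -4.800e+00]
 [ 6.715e+02 -3.190e+01 -3.000e+00]
 [ 6.732e+02  2.520e+01  2.000e-01]
 [ 6.751e+02  8.260e+01  2.500e+00]]
off mm [  0.2   0.3 -11.4]
dict_keys(['scene']) 88.54509803921567
[[666.2 -86.4   4.9]
 [667.6 -30.3   0.8]
 [669.3  26.1   1.4]
 [670.3  80.1  -1.3]]
off mm [ -0.2  -0.2 -40.2]
```

View pics/c21.png

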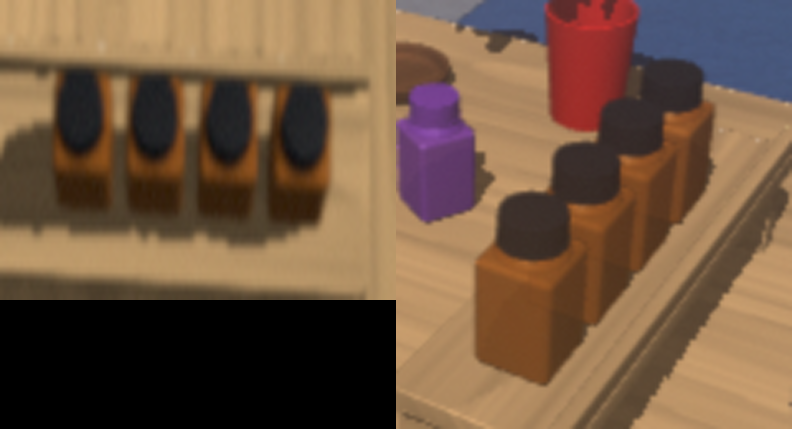

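Four jars now stand upright in line on the shelf. The middle one, third from the left in the top crop at about (228,120), is within 0.3 mm of the midpoint in both views.

```bash
python3 -c "
from cell import *
print(job_done())"
```

```text
the job is handed in; nothing more can be done
None
```

The fallen jar is back in its place on the shelf, upright and square with the row to within what the cameras could resolve, about 0.3 mm from the midpoint of its two neighbours in both views; I handed it in at about 26 s of the 43 s allowed.

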